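Set the cutlet press stop collar to the preset thickness gauge

ROBOT

A 6-joint arm with a two-finger parallel gripper is mounted at the origin on the work surface. World frame = base frame: x ahead of the robot, y to its left, z up, the work surface at z = 0. Lengths are in m, angles in rad, forces in N, time in s.
With the tool pointing down it reaches from about 0.35 to 0.975 m from the base axis. Payload 4.9 kg.
Tool frame: the origin (TCP) lies at the very end of the fingers, on their centre line; the grasp point (between the pads) lies 19 mm behind it; z points along the fingers, y is the line along which they close (so a half turn about z gives the same grasp; the last joint's range is limited). The gripper opens to 85 mm and grips with 20 to 120 N. Pads are 22 mm wide; open, the fingers measure 114 mm over their backs; the gripper's body (76 mm by 85 mm) begins 54 mm behind the grasp point. The pads swing forward as they close: fully open they stand 13 mm farther back than shut.
Start: joints at [1.115, 0.053, 1.613, -0, 1.476, -0.119], TCP at [0.207, 0.59, 0.231] pointing down, gripper open.
Joint ranges: [-3.01, 3.01], [-1.01, 2.22], [0.06, 2.58], [-1.02, 4.17], [0.09, 2.62], [-3.14, 3.14]. Speed limits (rad/s): [2.57, 2.57, 3.14, 3.14, 3.14, 3.14].

INTERFACE

Orientations are given as a rotation vector (axis times angle).
In Python, from station import ctrl gives the robot as it stands.
- The arm moves only by the tool jog_arm, never from a script. Its argument "plan" is a list of rows, each a list of 7 numbers: the shift along the tool's x, y, z in units of 0.02 m (1.0 is 0.02 m), then the turn, a rotation vector about the tool's x, y, z in units of 45 degrees (1.0 is 45 degrees), then the opening, from -1 (shut) to 1 (fully open). A call has 1 to 8 rows; each row shifts and turns the commanded pose from where the row before left it, along the tool's axes as they then stand; what a row does not reach is not made up. A row lasts 1/10 s, in which the tool goes at most 50 mm and 8.59 degrees, less where a joint would pass 70% of its speed; a pose out of reach is approached as far as the arm can. A call with a number of a shift or a turn outside -1 to 1 is refused whole. A call with a gripper value outside its range is refused whole. The fingers move at their own pace and stop on an object; "grip_force" is the grip in N (left out, the last holds). Time passes only in rows, so rows that do not move let the fingers close. It gives the time, the measured TCP pose, the force, the opening and the grip force at its end, in the units of the state.
- ctrl.get_obs(): the state, without advancing time (a new reading comes with each control period).
- ctrl.get_image(name): name is "side" or "top"; returns (picture, depth): 384x512x3 uint8, red, green, blue; 384x512 float32, m along the optical axis (not along the pixel's ray), 0 where there is no reading.
- ctrl.camera_info(name): a dict with "camera_matrix" (3x3 intrinsics, pixels), "rvec" (rotation vector, rad) and "tvec" (3), from world to camera coordinates, as OpenCV has them. Camera axes: x right, y down, z forward; pixel columns grow to the right and rows downward; lengths in m; the calibration is good to about 2 mm. A picture is of the moment at which its call begins. camera_info takes no time and is no camera call.
- ctrl.finish_job(): hands the job in; it is judged then, once.
The state is a dict: "t": time; "q": joint angles; "dq": joint speeds; "effort": joint torques, N m; "tool_pos": TCP position; "tool_rot": TCP orientation; "contact_force": force on the tool from outside, world axes, zero at the start; "wrist_torque": the same for the moment, N m; "opening": finger opening in m; "grip_force": force on a finger pad.
Only numpy, scipy, OpenCV 4.12 (cv2) and the standard library are available. Lean on these libraries where they do the work, as an engineer would, in place of code of your own. Each camera call takes 0.05 s, during which the arm holds its last target. There are 200 camera calls.

TASK

Set the stop collar of the cutlet press to the thickness gauge: lay the slotted gauge flat on the press bed with the threaded rod fully home in its slot and let go of it, then spin the knurled collar down by its rim until it lightly nips the gauge's raised pad (a snug feel, no more than about 15 N of squeeze at any time), and let go, leaving the gauge nipped in place. Do not disturb the other kitchen things.

Things in the scene. Friction and masses are not known exactly. Their poses are not given: they have to be found in the camera images.
- press: Fixed cutlet press, pressure plate taken off: flat aluminium bed 12 mm thick, x -100..120, y -70..70 mm, with an upright threaded steel rod, 16 mm diameter, top 88 mm above the table. Two low hinge ears with a cross pin (x 94..116, |y| up to 47, up to 46 mm above the table) stand on its far edge. Origin on the rod's axis at table level; z up; x towards the ears.
- collar: Knurled steel stop collar on the rod, 44 mm diameter, 28 mm high; a rubber facing, its lowest 4 mm, yields 25 N per mm. Origin at the centre of its underside, z up. Clockwise from above lowers it, 2.5 mm per radian; about 0.015 N m of friction; stays where left. It starts 24.5 to 27.5 mm above the bed. While it turns, nipping adds roughly 0.01 N m per newton.
- gauge: Loose white gauge plate, 14 mm thick, y +-30, x -95..36 mm, 0.11 to 0.18 kg; a fixed raised pad around its slot (x -34..34) tops out 17 to 21 mm above the underside, preset and unknown. The 22 mm wide slot runs from the open +x end to x = -8: there the rod's axis is at the origin (underside) when home. Grip tab 28 (x) by 14 (y) mm at x = -80, up to 54 mm: pinch across y from above.
- pusher: Bystander: round aluminium pressure plate lying on the table, 100 mm wide, knob up to 56 mm. Origin under its centre.
- jar: Bystander: glass jar with red lid, 72 mm wide, 110 mm high. Origin under its centre.
- tumbler: Bystander: drinking glass, 68 mm wide, 100 mm high. Origin under its centre.
- spoon: Bystander: steel spoon lying between the robot and the press.
Things that resemble listed ones, but are neither listed nor needed, are in the scene too. What is shaped like the gauge but green or orange is not meant.

How it is judged:
By the outcome, as a careful person would: the job done as asked, in the order asked, and still so for the second after the job is handed in, with the robot touching nothing.
It also fails if it takes over 72 s, if anything falls off the work surface, if the arm or the gripper's body presses on something with over 40 N, if the wrist force passes 120 N, or if a joint passes its speed limit or range.

## Working session

There is one attempt and no reset: what is moved stays moved. The work goes in short steps, Python scripts to look and compute and a tool call to move; the robot and the scene stay as the last step left them, time stands still between calls to the robot, and variables do not carry over. Pictures are saved under pics/ and viewed, at most 10 in all, crops included, and the job is handed in when it is done.

Besides the shell and the picture viewer there is one more tool, called after "Request:" as name(argument=value, ...), one argument or row to a line, values as JSON. jog_arm: Moves the arm, as the interface text tells. Shifts and turns lie within -1 to 1; 1 stands for 0.02 m of shift or 45 degrees of turn. Its arguments: {"type":"object","properties":{"plan":{"type":"array"},"grip_force":{"type":"number"}},"required":["plan"]}

```bash
mkdir -p pics; ls
cat > h.py <<'E'
import numpy as np, cv2
from station import ctrl
def cam(n):
    i=ctrl.camera_info(n); K=np.array(i["camera_matrix"]); R=cv2.Rodrigues(np.array(i["rvec"],float))[0]; t=np.array(i["tvec"],float).ravel()
    return K,R,t
def ray(n,u,v,z):
    K,R,t=cam(n); c=-R.T@t; d=R.T@np.linalg.solve(K,[u,v,1.]); return c+d*(z-c[2])/d[2]
def cloud(n,dep):
    K,R,t=cam(n); v,u=np.mgrid[:384,:512]
    p=np.stack([(u-K[0,2])/K[0,0]*dep,(v-K[1,2])/K[1,1]*dep,dep],-1)
    return (p-t)@R
def save(im,f): cv2.imwrite("pics/"+f,im[:,:,::-1])
E
python3 - <<'E'
from h import *
for n in("top","side"):
    im,d=ctrl.get_image(n); save(im,n+"0.png"); np.savez(n+"0.npz",im=im,d=d); K,R,t=cam(n); print(n,K[0,0],-R.T@t,R[2])
print(ctrl.get_obs())
E
```

```text
pics
top 363.6610813566144 [0.47423549 0.0654289  1.00325218] [ 0.14585627 -0.00586673 -0.9892884 ]
side 423.015219526001 [-0.08687717 -0.65927741  0.84427315] [ 0.54349176  0.5767492  -0.60989923]
{'t': 0.1, 'q': array([ 1.11500496e+00,  5.33239077e-02,  1.61417144e+00,  1.69489680e-05,
        1.47602602e+00, -1.18998852e-01]), 'dq': array([ 1.40104473e-03, -2.38691304e-04, -4.20325400e-03,  1.16637882e-03,
       -7.04709968e-04, -9.53731947e-05]), 'effort': array([ 9.81442895e-05, -3.94905818e+01, -3.71362638e+01, -1.89361367e-04,
        3.90054789e-03, -4.66553900e-06]), 'tool_pos': array([0.20627724, 0.58936762, 0.23015666]), 'tool_rot': array([-5.26443605e-01, -3.09659761e+00,  2.89732042e-03]), 'contact_force': array([ 0.5461669 ,  1.00728262, -0.0353772 ]), 'wrist_torque': array([ 0.00884526, -0.0383618 , -0.00090216]), 'grip_force': 0.0, 'opening': 0.08560264921238708}
```

View pics/top0.png

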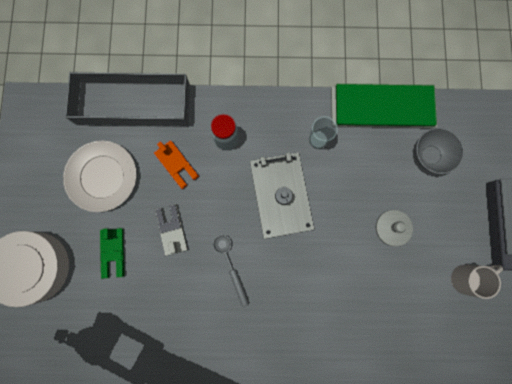

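View pics/side0.png

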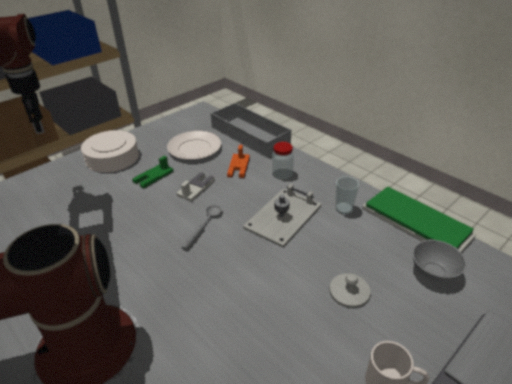

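The top view shows the press at about (282,195), with its ears towards the top of the image (+x). The white gauge is at about (172,230) with its slot end up, the spoon at (232,270), the jar at (223,127) and the tumbler at (322,132). I'll measure the gauge and press next.

Run:
```python
from h import *
z=np.load("top0.npz"); im,d=z["im"],z["d"]; P=cloud("top",d)
a=cv2.resize(im[190:270,140:215],None,fx=5.2,fy=5.2,interpolation=cv2.INTER_CUBIC)
b=cv2.resize(im[145:245,235:325],None,fx=4.16,fy=4.16,interpolation=cv2.INTER_CUBIC)[:a.shape[0]]
save(np.hstack([a[:b.shape[0]],b]),"crop0.png")
hsv=cv2.cvtColor(im,cv2.COLOR_RGB2HSV)
# by height
Z=P[...,2]
for nm,(v0,v1,u0,u1),lo,hi in [("gauge",(200,260,152,192),.007,.03),("tab",(200,260,152,192),.035,.07),("bed",(150,240,245,318),.006,.02),("collar",(180,215,265,305),.05,.08),("rod",(180,215,265,305),.08,.1)]:
    m=np.zeros_like(Z,bool); m[v0:v1,u0:u1]=True; m&=(d>0)&(Z>lo)&(Z<hi)
    q=P[m]; 
    if len(q)<3: print(nm,len(q)); continue
    r=cv2.minAreaRect((q[:,:2]*1000).astype(np.float32)); print(nm,len(q),q.mean(0).round(4),np.median(q[:,2]).round(4),np.round(r[0],1),np.round(r[1],1),round(r[2],2),"bbox mid",((q.min(0)+q.max(0))/2).round(4))
print("table z",np.median(Z[300:330,280:400]))
```

```text
gauge 883 [0.5232 0.2892 0.0152] 0.015 [525.4 291.4] [130.7  60.7] 15.59 bbox mid [0.5262 0.2916 0.0183]
tab 75 [0.4775 0.2761 0.0509] 0.0526 [477.2 277.3] [27.7 13.8] 16.48 bbox mid [0.4771 0.2773 0.047 ]
bed 3588 [ 0.6189 -0.0098  0.0117] 0.0117 [625.   -9.6] [220.2 140. ] 10.91 bbox mid [ 0.625  -0.009   0.0125]
collar 203 [ 0.6133 -0.0102  0.0659] 0.066 [613.6 -11.2] [44.5 42.1] 89.72 bbox mid [ 0.6136 -0.0113  0.0649]
rod 35 [ 0.6148 -0.011   0.0867] 0.0867 [615.1 -11.1] [14.9 14.7] 63.97 bbox mid [ 0.6155 -0.0106  0.0855]
table z -0.0003895444056046948
```

View pics/crop0.png

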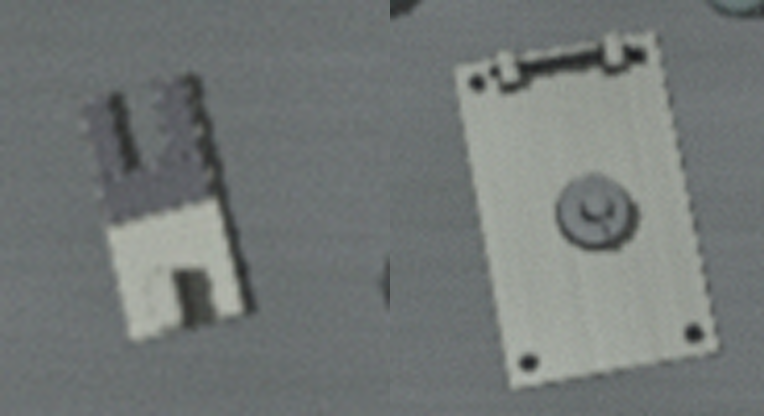

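The clouds match the given sizes:

| Item | Position (mm) | Yaw | Check |
|---|---|---|---|
| Gauge | tab at (477,277) | about 15.9° | 131x61 |
| Rod | (615,-11) | – | – |
| Press bed | – | about 10.9° | 220x140 |

I'll turn the tool about -35° first, then travel.

Request:
jog_arm(
  plan=[
    [0,0,0,0,0,-0.19,1],
    [0,0,0,0,0,-0.19,1],
    [0,0,0,0,0,-0.19,1],
    [0,0,0,0,0,-0.19,1],
    [-0.46,-0.98,0,0,0,-0.02,0.4],
    [-0.46,-0.98,0,0,0,0,0.4],
    [-0.46,-0.98,0,0,0,0,0.4],
    [-0.46,-0.98,0,0,0,0,0.4],
  ],
)

```text
t: 0.9
tool_pos: [0.2632, 0.5233, 0.2306]
tool_rot: [0.432, -3.111, 0.001]
contact_force: [-0.4, -1.0, 0.2]
opening: 0.0596
grip_force: 0.0
```

Request:
jog_arm(
  plan=[
    [-0.46,-0.98,0,0,0,0,0.4],
    [-0.46,-0.98,0,0,0,0,0.4],
    [-0.46,-0.98,0,0,0,0,0.4],
    [-0.46,-0.98,0,0,0,0,0.4],
    [-0.46,-0.98,0,0,0,0,0.4],
    [-0.46,-0.98,0.5,0,0,0,0.4],
    [-0.46,-0.98,0.5,0,0,0,0.4],
    [-0.46,-0.98,0.5,0,0,0,0.4],
  ],
)

```text
t: 1.7
tool_pos: [0.3768, 0.3925, 0.2005]
tool_rot: [0.432, -3.111, 0.001]
contact_force: [0.0, 0.0, -0.1]
opening: 0.0597
grip_force: 0.0
```

Request:
jog_arm(
  plan=[
    [-0.46,-0.98,0.5,0,0,0,0.4],
    [-0.46,-0.98,0.5,0,0,0,0.4],
    [-0.46,-0.98,0.5,0,0,0,0.4],
    [-0.46,-0.98,0.5,0,0,0,0.4],
    [-0.46,-0.98,0.5,0,0,0,0.4],
    [-0.46,-0.98,0.5,0,0,0,0.4],
    [-0.46,-0.98,0.5,0,0,0,0.4],
    [0,0,0,0,0,0,0.4],
  ],
)

```text
t: 2.5
tool_pos: [0.4758, 0.2769, 0.1291]
tool_rot: [0.427, -3.109, 0.002]
contact_force: [-0.1, -0.2, 0.6]
opening: 0.0598
grip_force: 0.0
```

```bash
cat >> h.py <<'E'
def st():
    o=ctrl.get_obs(); R=cv2.Rodrigues(o["tool_rot"])[0]
    return o,R
def to(p,yaw):  # yaw: desired direction of tool y, deg
    o,R=st(); a=np.degrees(np.arctan2(R[1,1],R[0,1]))
    print("t",round(o["t"],2),"tcp",(o["tool_pos"]*1000).round(1),"yaw",a.round(2),"tilt",R[:,2].round(4),"turn units",(-(yaw-a)/45).round(3),"now-shift units",(R.T@(np.array(p)-o["tool_pos"])/.02).round(3))
    c=np.radians(yaw); Rn=np.array([[np.sin(c)*-1,np.cos(c),0],[np.cos(c),np.sin(c),0],[0,0,-1]])
    print("shift units after turn",(Rn.T@(np.array(p)-o["tool_pos"])/.02).round(3)," q6 %.2f"%o["q"][5],"F",o["contact_force"].round(2),"M",o["wrist_torque"].round(4),"open",o["opening"].round(4),o["grip_force"])
E
python3 - <<'E'
from h import *
to([.477,.277,.022],105.9)
E
```

```text
t 2.5 tcp [475.8 276.9 129.1] yaw 105.64 tilt [-0.0033 -0.0019 -1.    ] turn units -0.006 now-shift units [-0.082 -0.006  5.355]Traceback (most recent call last):
  File "<stdin>", line 2, in <module>
  File "h.py", line 20, in to
    print("shift units after turn",(Rn.T@(np.array(p)-o["tool_pos"])/.02).round(3)," q6 %.2f"%o["q"][5],"F",o["contact_force"].round(2),"M",o["wrist_torque"].round(4),"open",o["opening"].round(4),o["grip_force"])
                                                                                                                                                                              ^^^^^^^^^^^^^^^^^^
AttributeError: 'float' object has no attribute 'round'
```

Request:
jog_arm(
  plan=[
    [-0.08,0,1,0,0,0,0.4],
    [0,0,1,0,0,0,0.4],
    [0,0,1,0,0,0,0.4],
    [0,0,1,0,0,0,0.0],
    [0,0,0.8,0,0,0,0.0],
    [0,0,0.5,0,0,0,0.0],
    [0,0,0,0,0,0,-0.2],
    [0,0,0,0,0,0,-0.2],
  ],
)

```text
t: 3.3
tool_pos: [0.4777, 0.2797, 0.0258]
tool_rot: [-0.432, 3.111, 0.0]
contact_force: [-0.3, 0.6, 0.5]
opening: 0.0345
grip_force: 0.0
```

```bash
sed -i 's/o\["opening"\].round(4)/o["opening"]/' h.py
python3 - <<'E'
from h import *
to([.477,.277,.022],105.9)
im,d=ctrl.get_image("side"); save(cv2.resize(im[120:240,120:280],None,fx=4,fy=4),"s1.png")
E
```

```text
t 3.3 tcp [477.7 279.7  25.8] yaw 105.81 tilt [ 6.e-04  3.e-04 -1.e+00] turn units -0.002 now-shift units [ 0.071 -0.12   0.19 ]
shift units after turn [ 0.071 -0.12   0.19 ]  q6 -1.45 F [-0.29  0.64  0.46] M [ 0.0414 -0.0261  0.0203] open 0.034515856333445935 0.0
```

View pics/s1.png

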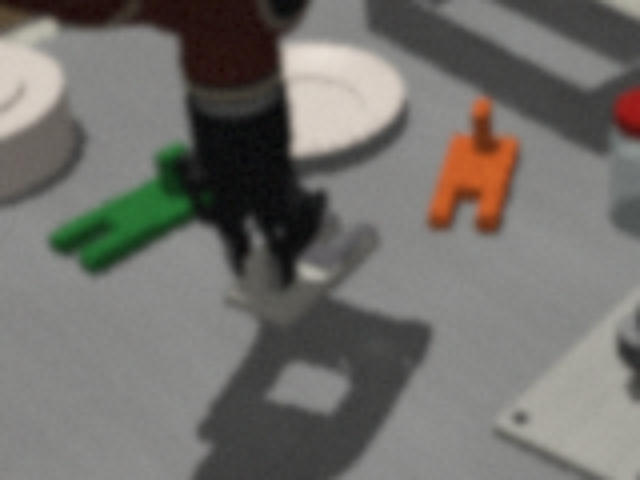

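The crop shows the open fingers straddling the white tab at about (262,265), with the decoys clear. I'll centre the tool and close.

Request:
jog_arm(
  plan=[
    [0.07,-0.12,0.1,0,0,0,-0.2],
    [0,0,0,0,0,0,-0.5],
    [0,0,0,0,0,0,-1],
    [0,0,0,0,0,0,-1],
    [0,0,0,0,0,0,-1],
    [0,0,0,0,0,0,-1],
  ],
  grip_force=45,
)

```text
t: 3.95
tool_pos: [0.4772, 0.2768, 0.024]
tool_rot: [-0.432, 3.111, 0.0]
contact_force: [-0.5, -0.5, 4.8]
opening: 0.013
grip_force: 45.5
```

Run:
```python
from h import *
to([.477,.277,.022],105.9)
```

```text
t 3.95 tcp [477.2 276.8  24. ] yaw 105.8 tilt [ 8.e-04  3.e-04 -1.e+00] turn units -0.002 now-shift units [0.007 0.011 0.098]
shift units after turn [0.007 0.011 0.098]  q6 -1.46 F [-0.5  -0.53  4.79] M [-0.0069  0.1322 -0.0279] open 0.012964842547504116 45.52914261817932
```

Request:
jog_arm(
  plan=[
    [0,0,-0.3,0,0,0,-1],
    [0,0,-0.8,0,0,0,-1],
    [0,0,-0.9,0,0,0.055,-1],
    [0,0,-0.8,0,0,0.055,-1],
    [0.11,-0.5,0,0,0,0,-1],
    [0.22,-0.96,0,0,0,0,-1],
    [0.22,-0.96,0,0,0,0,-1],
    [0.22,-0.96,0,0,0,0,-1],
  ],
)

```text
t: 4.75
tool_pos: [0.4735, 0.2059, 0.0786]
tool_rot: [0.299, -3.126, 0.001]
contact_force: [0.4, -0.4, -2.3]
opening: 0.0133
grip_force: 44.7
```

Request:
jog_arm(
  plan=[
    [0.22,-0.96,0,0,0,0,-1],
    [0.22,-0.96,0,0,0,0,-1],
    [0.22,-0.96,0,0,0,0,-1],
    [0.22,-0.96,0,0,0,0,-1],
    [0.22,-0.96,0,0,0,0,-1],
    [0.22,-0.96,0,0,0,0,-1],
    [0.22,-0.96,0,0,0,0,-1],
    [0.22,-0.96,0,0,0,0,-1],
  ],
)

```text
t: 5.55
tool_pos: [0.4676, 0.0486, 0.0786]
tool_rot: [0.298, -3.126, 0.0]
contact_force: [0.1, -0.6, -1.5]
opening: 0.0134
grip_force: 44.7
```

Request:
jog_arm(
  plan=[
    [0.22,-0.96,0,0,0,0,-1],
    [0.22,-0.96,0,0,0,0,-1],
    [0.22,-0.96,0,0,0,0,-1],
    [0.11,-0.5,0,0,0,0,-1],
    [0,0,0,0,0,0,-1],
    [0,0,0,0,0,0,-1],
  ],
)

```text
t: 6.15
tool_pos: [0.4659, -0.0192, 0.079]
tool_rot: [0.297, -3.127, -0.001]
contact_force: [-0.6, 0.4, -2.1]
opening: 0.0133
grip_force: 44.6
```

Run:
```python
from h import *
to([.4677,-.0394,.037],100.9)
im,d=ctrl.get_image("top"); np.savez("top2.npz",im=im,d=d)
im2,_=ctrl.get_image("side")
save(np.hstack([cv2.resize(im[140:270,230:330],(385,500)),cv2.resize(im2[150:280,200:300],(385,500))]),"c2.png")
P=cloud("top",d); Z=P[...,2]
m=np.zeros_like(Z,bool); m[170:270,240:330]=True
w=m&(Z>.062)&(Z<.085)&(d>0)
q=P[w]; q=q[q[:,0]<.58]
r=cv2.minAreaRect((q[:,:2]*1000).astype(np.float32)); print(len(q),r,q.min(0),q.max(0))
A=np.c_[q[:,:2],np.ones(len(q))]; print("plane",np.linalg.lstsq(A,q[:,2],rcond=None)[0])
```

```text
t 6.15 tcp [465.9 -19.2  79. ] yaw 100.84 tilt [-6.e-04  5.e-04 -1.e+00] turn units -0.001 now-shift units [ 0.103 -1.01   2.101]
shift units after turn [ 0.104 -1.008  2.101]  q6 -1.96 F [-0.6   0.42 -2.12] M [-0.0047  0.0612  0.0504] open 0.013319172061633798 44.583202600479126
317 ((550.3798217773438, -4.728973388671875), (57.207794189453125, 63.59548568725586), 5.960279941558838) [ 0.51946823 -0.03823192  0.06202684] [0.57969504 0.0290992  0.07703821]
plane [ 0.00076908 -0.01120046  0.07106564]
```

View pics/c2.png

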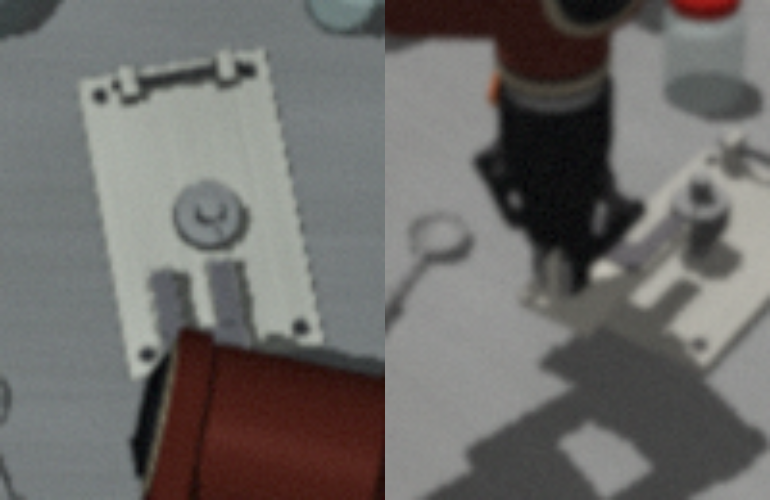

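The left crop shows the fork (pads at about (172,300) and (230,300)) level and in front of the collar, offset to its left. The right crop confirms it is level and clear. I'll measure the fork's midline in the press frame.

Run:
```python
from h import *
z=np.load("top2.npz"); d=z["d"]; P=cloud("top",d); Z=P[...,2]
m=(d>0)&(Z>.062)&(Z<.082); m[:170]=0;m[270:]=0;m[:,:230]=0;m[:,330:]=0
q=P[m]; a=np.radians(10.9); R=np.array([[np.cos(a),np.sin(a)],[-np.sin(a),np.cos(a)]])
s=(q[:,:2]-[.615,-.011])@R.T*1000; h=q[:,2]*1000
k=(s[:,0]<-28)
s,h=s[k],h[k]
print("tip x",np.percentile(s[:,0],[97,99,100]))
for x0 in range(-95,-28,6):
    j=(s[:,0]>=x0)&(s[:,0]<x0+6); y=np.sort(s[j,1])
    if len(y)<5: continue
    g=np.diff(y); i=g.argmax(); print(x0,len(y),y[0].round(1),y[-1].round(1),"mid",((y[0]+y[-1])/2).round(1),"gap",y[i].round(1),y[i+1].round(1),"mid",((y[i]+y[i+1])/2).round(1),"h",np.median(h[j]).round(1))
o,_=st(); print("tcp press frame",R@(o["tool_pos"][:2]-[.615,-.011])*1000)
```

```text
tip x [-33.33327799 -32.01397948 -31.00223919]
-95 7 -9.9 0.6 mid -4.6 gap -4.6 -1.9 mid -3.3 h 72.8
-89 25 -11.7 47.0 mid 17.6 gap 10.4 43.7 mid 27.1 h 71.6
-83 32 -9.4 48.3 mid 19.5 gap 14.2 37.2 mid 25.7 h 72.4
-77 37 -11.0 47.0 mid 18.0 gap 15.9 33.9 mid 24.9 h 72.8
-71 36 -11.7 48.5 mid 18.4 gap 6.6 29.6 mid 18.1 h 71.3
-65 35 -11.1 47.7 mid 18.3 gap 7.4 31.4 mid 19.4 h 71.7
-59 36 -11.3 48.4 mid 18.5 gap 7.3 30.6 mid 18.9 h 72.0
-53 34 -11.0 48.1 mid 18.5 gap 6.6 29.6 mid 18.1 h 72.2
-47 34 -11.5 46.9 mid 17.7 gap 7.5 30.5 mid 19.0 h 71.8
-41 35 -9.9 48.2 mid 19.2 gap 6.7 30.0 mid 18.4 h 72.1
-35 19 -10.8 47.2 mid 18.2 gap 7.6 31.8 mid 19.7 h 69.1
tcp press frame [-147.69630603   20.52045501]
```

Request:
jog_arm(
  plan=[
    [0,-0.5,0,0,0,0,-1],
    [0,-0.425,0,0,0,0,-1],
    [0,0,0.6,0,0,0,-1],
    [0,0,0.7,0,0,0,-1],
    [0,0,0.5,0,0,0,-1],
    [0,0,0.2,0,0,0,-1],
    [0,0,0.05,0,0,0,-1],
    [0,0,0,0,0,0,-1],
  ],
)

```text
t: 7.05
tool_pos: [0.4697, -0.0374, 0.0381]
tool_rot: [0.297, -3.127, -0.0]
contact_force: [-0.1, 0.2, -1.0]
opening: 0.0135
grip_force: 44.6
```

Run:
```python
from h import *
to([.615-.08*.982-.0004,-.011-.08*.189+.002,.0365],100.9)
```

```text
t 7.05 tcp [469.7 -37.4  38.1] yaw 100.87 tilt [-3.e-04  1.e-04 -1.e+00] turn units -0.001 now-shift units [-3.382  0.029  0.079]
shift units after turn [-3.382  0.027  0.08 ]  q6 -2.00 F [-0.14  0.22 -1.03] M [-0.0498  0.0621 -0.0019] open 0.013548277550440226 44.6477347612381
```

Request:
jog_arm(
  plan=[
    [-0.3,0.02,0.04,0,0,0,-1],
    [-0.6,0,0,0,0,0,-1],
    [-0.6,0,0,0,0,0,-1],
    [-0.6,0,0,0,0,0,-1],
    [-0.5,0,0,0,0,0,-1],
    [-0.3,0,0,0,0,0,-1],
    [0,0,0,0,0,0,-1],
  ],
)

```text
t: 7.75
tool_pos: [0.5276, -0.0261, 0.0376]
tool_rot: [-0.298, 3.127, -0.0]
contact_force: [-0.1, -0.9, -2.0]
opening: 0.0134
grip_force: 44.6
```

Request:
jog_arm(
  plan=[
    [-0.15,0,0,0,0,0,-1],
    [-0.1,0,0,0,0,0,-1],
    [-0.1,0,0,0,0,0,-1],
    [0,0,0,0,0,0,-1],
  ],
)

```text
t: 8.15
tool_pos: [0.5336, -0.0249, 0.0376]
tool_rot: [-0.297, 3.127, -0.0]
contact_force: [0.1, -0.2, -1.1]
opening: 0.0134
grip_force: 44.6
```

Run:
```python
from h import *
to([.615-.08*.982-.0004,-.011-.08*.189+.002,.0365],100.9)
```

```text
t 8.15 tcp [533.6 -24.9  37.6] yaw 100.85 tilt [ 2.e-04 -0.e+00 -1.e+00] turn units -0.001 now-shift units [-0.126  0.018  0.054]
shift units after turn [-0.126  0.018  0.054]  q6 -1.95 F [ 0.05 -0.18 -1.06] M [ 0.0087  0.1179 -0.0282] open 0.01337088150715129 44.570154547691345
```

Request:
jog_arm(
  plan=[
    [-0.08,0.02,0.03,0,0,0,-1],
    [0,0,0,0,0,0,-1],
  ],
)

```text
t: 8.35
tool_pos: [0.535, -0.0242, 0.0369]
tool_rot: [0.297, -3.127, -0.0]
contact_force: [-0.7, 0.2, -1.1]
opening: 0.0138
grip_force: 44.6
```

Request:
jog_arm(
  plan=[
    [-0.05,0,0.02,0,0,0,-1],
    [0,0,0,0,0,0,-1],
  ],
)

```text
t: 8.55
tool_pos: [0.5354, -0.0241, 0.0363]
tool_rot: [0.297, -3.126, -0.0]
contact_force: [-2.9, -0.9, 0.2]
opening: 0.0132
grip_force: 44.9
```

Request:
jog_arm(
  plan=[
    [-0.03,0,0.02,0,0,0,-1],
    [0,0,0,0,0,0,-1],
  ],
)

```text
t: 8.75
tool_pos: [0.5355, -0.0242, 0.0361]
tool_rot: [0.297, -3.124, 0.0]
contact_force: [-6.7, -1.2, 3.6]
opening: 0.0131
grip_force: 45.5
```

The gauge is touching both the rod (-6.7 N) and the bed (+3.6 N), so it is home. I'll release it and rise straight up.

Request:
jog_arm(
  plan=[
    [0,0,-0.01,0,0,0,-0.4],
    [0,0,0,0,0,0,0.0],
    [0,0,0,0,0,0,0.0],
    [0,0,-0.5,0,0,0,0.0],
    [0,0,-1,0,0,0,0.0],
    [0,0,-1,0,0,0,0.3],
    [0,0,-1,0,0,0,0.5],
    [0,0,-0.5,0,0,0,0.5],
  ],
)

```text
t: 9.55
tool_pos: [0.5381, -0.0241, 0.1193]
tool_rot: [-0.297, 3.123, -0.002]
contact_force: [1.3, -1.0, -0.0]
opening: 0.0645
grip_force: 0.0
```

Request:
jog_arm(
  plan=[
    [1,0,0,0,0,-0.19,0.5],
    [1,0,0,0,0,-0.19,0.5],
    [1,0,0,0,0,-0.19,0.5],
    [1,0,0,0,0,-0.19,0.5],
  ],
)

```text
t: 9.95
tool_pos: [0.4635, -0.0556, 0.1163]
tool_rot: [1.214, -2.898, -0.0]
contact_force: [0.1, -0.4, -0.1]
opening: 0.064
grip_force: 0.0
```

Run:
```python
from h import *
to([.615,-.011,.08],140)
im,d=ctrl.get_image("top"); np.savez("top3.npz",im=im,d=d)
im2,_=ctrl.get_image("side")
save(np.hstack([cv2.resize(im[140:270,230:330],(385,500)),cv2.resize(im2[150:280,220:320],(385,500))]),"c3.png")
P=cloud("top",d); Z=P[...,2]
a=np.radians(10.9); R=np.array([[np.cos(a),np.sin(a)],[-np.sin(a),np.cos(a)]])
q=P[140:250,230:330].reshape(-1,3); q=q[q[:,2]>.005]; s=(q[:,:2]-[.615,-.011])@R.T*1000; h=q[:,2]*1000
k=(h>20)&(h<45)&(s[:,0]<60)
for x0 in range(-96,44,6):
    j=k&(s[:,0]>=x0)&(s[:,0]<x0+6); y=s[j,1]
    if len(y)>3: print(x0,len(y),y.min().round(1),y.max().round(1),"h",np.median(h[j]).round(1))
j=(np.hypot(*s.T)<20)&(np.hypot(*s.T)>10)&(h>50); print("collar top",np.median(h[j]))
```

```text
t 9.95 tcp [463.5 -55.6 116.3] yaw 135.45 tilt [-1.e-04  1.e-04 -1.e+00] turn units -0.101 now-shift units [-6.903 -3.834  1.814]
shift units after turn [-6.577 -4.37   1.815]  q6 -2.64 F [ 0.14 -0.37 -0.13] M [ 0.005  -0.0166  0.0343] open 0.06401452994372564 0.0
-96 32 -25.5 29.6 h 25.0
-90 36 -29.3 28.5 h 25.2
-84 37 -27.9 30.2 h 25.5
-78 37 -29.7 28.6 h 25.6
-72 32 -27.7 29.7 h 25.7
-66 45 -28.9 29.5 h 25.8
-60 48 -29.4 28.4 h 25.3
-54 50 -28.1 29.9 h 25.9
-48 49 -29.6 30.5 h 25.6
-42 49 -28.2 30.1 h 25.7
-36 53 -29.1 29.2 h 27.2
-30 48 -27.2 30.3 h 29.5
-24 44 -28.3 30.1 h 29.8
-18 25 -29.1 28.9 h 28.5
-12 18 -28.2 30.0 h 29.1
-6 11 -29.3 29.3 h 28.8
0 10 22.3 30.4 h 28.9
6 10 -29.3 29.8 h 27.9
12 12 -27.1 29.0 h 28.2
18 24 -28.5 30.4 h 29.6
24 30 -29.0 28.9 h 28.9
30 25 -27.1 30.3 h 28.0
collar top 66.45930766495472
```

View pics/c3.png

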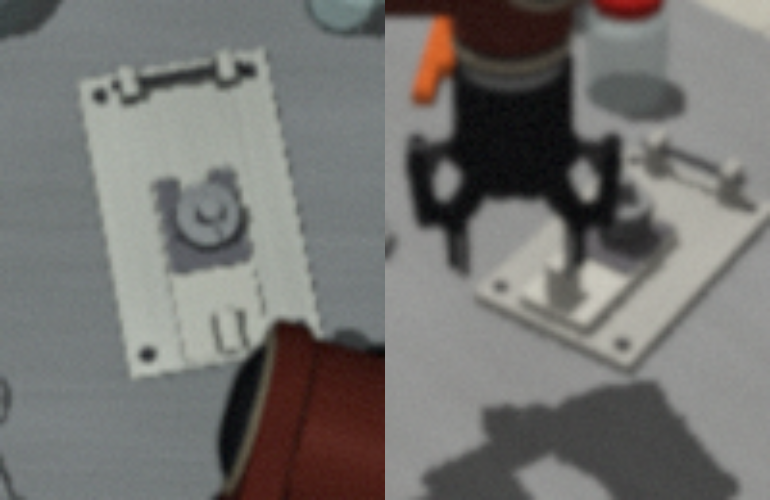

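The views show the gauge flat and symmetric about the rod: y ±29.5 and x -96..36, so it is home with the pad under the collar. The pad top is about 29.5 mm and the collar underside about 38.5 mm. That leaves a gap of about 9 mm, or roughly 200° of turn. I'll go above the collar with q6 near its negative end so one clockwise sweep is enough.

Request:
jog_arm(
  plan=[
    [0,0,-0.1,0,0,-0.19,0.5],
    [0,0,-0.1,0,0,-0.19,0.5],
    [0,0,0,0,0,-0.05,0.5],
    [0,0,0,0,0,0,0.5],
  ],
)

```text
t: 10.45
tool_pos: [0.465, -0.0553, 0.1206]
tool_rot: [-1.67, 2.66, -0.0]
contact_force: [0.1, -0.2, 0.2]
opening: 0.064
grip_force: 0.0
```

Run:
```python
from h import *
to([.615,-.011,.041],155)
```

```text
t 10.45 tcp [465.  -55.3 120.6] yaw 154.25 tilt [ 7.e-04  1.e-04 -1.e+00] turn units -0.017 now-shift units [-5.252 -5.788  3.985]
shift units after turn [-5.178 -5.858  3.979]  q6 -2.97 F [ 0.06 -0.18  0.16] M [-0.001   0.0115  0.0144] open 0.06396992418445532 0.0
```

Request:
jog_arm(
  plan=[
    [-0.7,-0.77,0,0,0,0,0.5],
    [-0.9,-1,0,0,0,0,0.5],
    [-0.9,-1,0,0,0,0,0.5],
    [-0.9,-1,0,0,0,0,0.5],
    [-0.9,-1,0,0,0,0,0.5],
    [-0.7,-0.77,0,0,0,0,0.5],
    [-0.25,-0.25,0,0,0,0,0.5],
    [0,0,0,0,0,0,0.5],
  ],
)

```text
t: 11.25
tool_pos: [0.6146, -0.0105, 0.12]
tool_rot: [1.673, -2.659, -0.001]
contact_force: [-0.0, 0.3, -0.5]
opening: 0.064
grip_force: 0.0
```

Run:
```python
from h import *
to([.615,-.011,.041],155)
```

```text
t 11.25 tcp [614.6 -10.5 120. ] yaw 154.36 tilt [-6.e-04  1.e-04 -1.e+00] turn units -0.014 now-shift units [ 0.012 -0.03   3.948]
shift units after turn [ 0.013 -0.028  3.948]  q6 -2.83 F [-0.01  0.32 -0.5 ] M [-0.018   0.0315  0.0523] open 0.06399309003695525 0.0
```

Request:
jog_arm(
  plan=[
    [0,-0.02,0.7,0,0,0,0.5],
    [0,0,0.9,0,0,0,0.5],
    [0,0,0.9,0,0,0,0.5],
    [0,0,0.8,0,0,0,0.5],
    [0,0,0.5,0,0,0,0.5],
    [0,0,0.15,0,0,0,0.3],
    [0,0,0,0,0,0,0.2],
    [0,0,0,0,0,0,0.1],
  ],
  grip_force=25,
)

```text
t: 12.05
tool_pos: [0.6152, -0.0112, 0.0422]
tool_rot: [-1.673, 2.657, -0.002]
contact_force: [-0.3, 0.4, 0.4]
opening: 0.0471
grip_force: 0.0
```

Request:
jog_arm(
  plan=[
    [0,0,0,0,0,0,-0.1],
    [0,0,0,0,0,0,-0.2],
    [0,0,0,0,0,0,-0.2],
    [0,0,0,0,0,0,-0.2],
  ],
  grip_force=25,
)

```text
t: 12.45
tool_pos: [0.6151, -0.0111, 0.0425]
tool_rot: [-1.674, 2.657, -0.001]
contact_force: [-2.2, 1.5, 5.8]
opening: 0.0431
grip_force: 25.8
```

Run:
```python
from h import *
to([.615,-.011,.041],155)
im2,_=ctrl.get_image("side")
save(cv2.resize(im2[150:260,220:340],None,fx=5,fy=5),"c4.png")
```

```text
t 12.45 tcp [615.1 -11.1  42.5] yaw 154.41 tilt [ 1.3e-03 -1.0e-04 -1.0e+00] turn units -0.013 now-shift units [-0.003  0.01   0.076]
shift units after turn [-0.003  0.009  0.076]  q6 -2.83 F [-2.23  1.54  5.78] M [ 0.0725  0.4466 -0.0308] open 0.04308322306423219 25.846007466316223
```

View pics/c4.png

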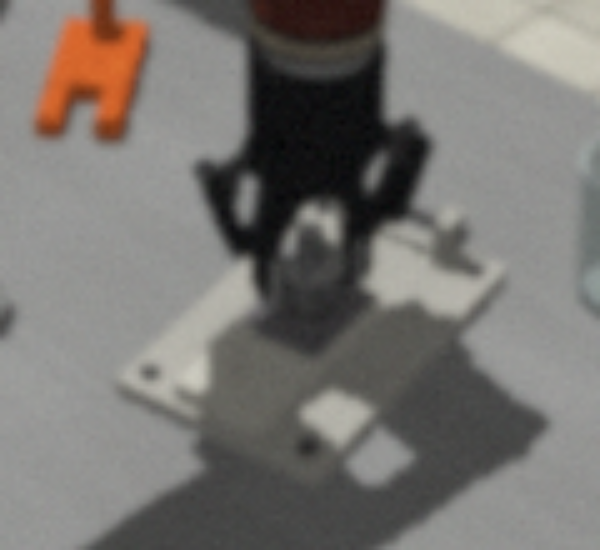

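The crop shows the fingers holding the collar rim at about (310,265), clear of the pad. I'll turn clockwise, following the collar down by 0.375 mm per row.

Request:
jog_arm(
  plan=[
    [0,0,0.01,0,0,0.1,-0.2],
    [0,0,0.019,0,0,0.19,-0.2],
    [0,0,0.019,0,0,0.19,-0.2],
    [0,0,0.019,0,0,0.19,-0.2],
    [0,0,0.019,0,0,0.19,-0.2],
    [0,0,0.019,0,0,0.19,-0.2],
    [0,0,0.01,0,0,0.1,-0.2],
  ],
)

```text
t: 13.2
tool_pos: [0.6139, -0.0097, 0.0402]
tool_rot: [0.339, -3.121, -0.004]
contact_force: [-7.5, 5.8, 9.5]
opening: 0.0432
grip_force: 26.4
```

Run:
```python
from h import *
to([.615,-.011,.041],155)
```

```text
t 13.2 tcp [613.9  -9.7  40.2] yaw 102.41 tilt [-0.002   0.0026 -1.    ] turn units -1.169 now-shift units [-0.037 -0.075 -0.041]
shift units after turn [ 0.037 -0.075 -0.041]  q6 -1.93 F [-7.52  5.8   9.54] M [0.7985 1.0941 0.009 ] open 0.04318433908820408 26.40827089548111
```

The TCP orbits a centre at about (615.9,-9.2), so my grip is off by 2 mm along tool x. I'll release, re-centre and regrip to get clean forces.

Request:
jog_arm(
  plan=[
    [0,0,0,0,0,0,0.2],
    [0,0,0,0,0,0,0.2],
    [0,0,0,0,0,0,0.2],
  ],
)

```text
t: 13.5
tool_pos: [0.6145, -0.0113, 0.0387]
tool_rot: [-0.347, 3.122, -0.0]
contact_force: [0.1, -0.6, -0.7]
opening: 0.0511
grip_force: 0.0
```

Run:
```python
from h import *
to([.6159,-.0092,.040],102)
```

```text
t 13.5 tcp [614.5 -11.3  38.7] yaw 102.69 tilt [ 2.e-04 -3.e-04 -1.e+00] turn units 0.015 now-shift units [-0.089  0.088 -0.064]
shift units after turn [-0.088  0.089 -0.064]  q6 -1.93 F [ 0.11 -0.64 -0.72] M [ 0.008   0.0099 -0.0266] open 0.05107965054406402 0.0
```

Request:
jog_arm(
  plan=[
    [-0.09,0.09,-0.06,0,0,0,0.2],
    [0,0,0,0,0,0,0],
    [0,0,0,0,0,0,-0.2],
    [0,0,0,0,0,0,-0.2],
    [0,0,0,0,0,0,-0.2],
  ],
)

```text
t: 14.0
tool_pos: [0.6162, -0.009, 0.0404]
tool_rot: [-0.346, 3.122, -0.0]
contact_force: [0.6, -0.0, 2.1]
opening: 0.0428
grip_force: 25.4
```

Request:
jog_arm(
  plan=[
    [0,0,0.01,0,0,0.1,-0.2],
    [0,0,0.019,0,0,0.19,-0.2],
    [0,0,0.019,0,0,0.19,-0.2],
    [0,0,0.019,0,0,0.19,-0.2],
    [0,0,0.019,0,0,0.19,-0.2],
    [0,0,0.01,0,0,0.1,-0.2],
  ],
)

```text
t: 14.6
tool_pos: [0.6162, -0.0091, 0.0386]
tool_rot: [0.834, 3.028, -0.0]
contact_force: [0.5, 0.1, 1.3]
opening: 0.0433
grip_force: 25.4
```

Run:
```python
from h import *
to([.6159,-.0092,.040],102)
```

```text
t 14.6 tcp [616.2  -9.1  38.6] yaw 59.2 tilt [ 7.e-04 -3.e-04 -1.e+00] turn units -0.951 now-shift units [ 0.011 -0.01  -0.071]
shift units after turn [ 0.015  0.    -0.071]  q6 -1.17 F [0.5  0.1  1.33] M [-0.114  -0.0331 -0.0485] open 0.04327179410337441 25.443742275238037
```

Request:
jog_arm(
  plan=[
    [0,0,0.01,0,0,0.1,-0.2],
    [0,0,0.019,0,0,0.19,-0.2],
    [0,0,0.019,0,0,0.19,-0.2],
    [0,0,0.019,0,0,0.19,-0.2],
    [0,0,0.01,0,0,0.1,-0.2],
  ],
)

```text
t: 15.1
tool_pos: [0.6161, -0.0092, 0.0371]
tool_rot: [1.698, 2.642, -0.0]
contact_force: [-0.5, -0.9, 1.6]
opening: 0.0431
grip_force: 25.5
```

```bash
cat >> h.py <<'E'
def tq(n=6):
    M=[];F=[];E=[]
    for _ in range(n):
        o,R=st(); M.append(o["wrist_torque"][2]); F.append(o["contact_force"]); E.append(o["effort"][5]); ctrl.get_image("side")
    o,R=st(); print("t %.2f yaw %.2f z %.2f"%(o["t"],np.degrees(np.arctan2(R[1,1],R[0,1])),o["tool_pos"][2]*1000),"Mz",np.round(M,3),np.mean(M).round(4),"F",np.mean(F,0).round(2),"e6",np.round(np.mean(E),4),"q6",o["q"][5].round(2))
E
python3 - <<'E'
from h import *
tq()
E
```

```text
t 15.40 yaw 24.87 z 37.07 Mz [ 0.039 -0.059 -0.035 -0.064  0.009  0.014] -0.016 F [-0.07 -1.19  2.21] e6 0.0424 q6 -0.57
```

Request:
jog_arm(
  plan=[
    [0,0,0.01,0,0,0.1,-0.2],
    [0,0,0.01,0,0,0.1,-0.2],
    [0,0,0.01,0,0,0.1,-0.2],
    [0,0,0.01,0,0,0.1,-0.2],
  ],
)

```text
t: 15.8
tool_pos: [0.6161, -0.0092, 0.0363]
tool_rot: [2.088, 2.347, -0.0]
contact_force: [-0.4, -0.6, 1.7]
opening: 0.0432
grip_force: 25.6
```

Run:
```python
from h import *
print(ctrl.get_obs()["effort"][5]); tq(3)
```

```text
-0.6407115049660206
t 15.95 yaw 6.92 z 36.24 Mz [-0.037 -0.033 -0.062] -0.0441 F [-0.79 -1.07  2.81] e6 -0.0488 q6 -0.26
```

Request:
jog_arm(
  plan=[
    [0,0,0.005,0,0,0.05,-0.2],
    [0,0,0.005,0,0,0.05,-0.2],
    [0,0,0.005,0,0,0.05,-0.2],
    [0,0,0.005,0,0,0.05,-0.2],
  ],
)

```text
t: 16.35
tool_pos: [0.616, -0.0092, 0.0358]
tool_rot: [2.263, 2.179, -0.0]
contact_force: [-0.4, -1.5, 3.3]
opening: 0.043
grip_force: 25.6
```

Run:
```python
from h import *
print(ctrl.get_obs()["effort"][5]); tq(3)
```

```text
-0.32055082730948925
t 16.50 yaw -2.08 z 35.85 Mz [ 0.006 -0.005 -0.028] -0.009 F [-0.13 -1.43  3.68] e6 -0.0337 q6 -0.1
```

Request:
jog_arm(
  plan=[
    [0,0,0.008,0,0,0.08,-0.2],
    [0,0,0.008,0,0,0.08,-0.2],
    [0,0,0.008,0,0,0.08,-0.2],
    [0,0,0.006,0,0,0.06,-0.2],
    [0,0,0.003,0,0,0.03,-0.2],
    [0,0,0.003,0,0,0.03,-0.2],
    [0,0,0.003,0,0,0.03,-0.2],
  ],
)

```text
t: 17.2
tool_pos: [0.616, -0.0092, 0.035]
tool_rot: [2.57, 1.807, -0.0]
contact_force: [-0.9, -2.9, 4.7]
opening: 0.0435
grip_force: 25.7
```

Run:
```python
from h import *
print(ctrl.get_obs()["effort"][5]); tq(4)
```

```text
-0.2027967805042863
t 17.40 yaw -19.73 z 35.08 Mz [-0.02  -0.011 -0.036 -0.009] -0.0192 F [-1.06 -2.79  4.85] e6 -0.0316 q6 0.21
```

Request:
jog_arm(
  plan=[
    [0,0,0.003,0,0,0.03,-0.2],
    [0,0,0.003,0,0,0.03,-0.2],
    [0,0,0.003,0,0,0.03,-0.2],
    [0,0,0.003,0,0,0.03,-0.2],
  ],
)

```text
t: 17.8
tool_pos: [0.616, -0.0092, 0.0348]
tool_rot: [2.652, 1.684, -0.0]
contact_force: [-0.3, -1.6, 5.4]
opening: 0.0429
grip_force: 25.8
```

Run:
```python
from h import *
print(ctrl.get_obs()["effort"][5]); tq(4)
```

```text
-0.19616309087723494
t 18.00 yaw -25.13 z 34.84 Mz [ 0.01  -0.057 -0.02  -0.033] -0.0248 F [-1.1  -2.3   5.24] e6 -0.0297 q6 0.3
```

Request:
jog_arm(
  plan=[
    [0,0,0.003,0,0,0.03,-0.2],
    [0,0,0.003,0,0,0.03,-0.2],
    [0,0,0.003,0,0,0.03,-0.2],
    [0,0,0.003,0,0,0.03,-0.2],
  ],
)

```text
t: 18.4
tool_pos: [0.616, -0.0091, 0.0346]
tool_rot: [2.728, 1.557, -0.0]
contact_force: [-1.4, -2.4, 5.2]
opening: 0.0434
grip_force: 25.8
```

Run:
```python
from h import *
print(ctrl.get_obs()["effort"][5]); tq(4)
```

```text
-0.19635322038084269
t 18.60 yaw -30.53 z 34.61 Mz [-0.037 -0.049 -0.003 -0.096] -0.0466 F [-1.1  -2.66  5.28] e6 -0.0299 q6 0.4
```

Request:
jog_arm(
  plan=[
    [0,0,0.003,0,0,0.03,-0.2],
    [0,0,0.003,0,0,0.03,-0.2],
    [0,0,0.003,0,0,0.03,-0.2],
    [0,0,0.003,0,0,0.03,-0.2],
  ],
)

```text
t: 19.0
tool_pos: [0.616, -0.0091, 0.0343]
tool_rot: [2.799, 1.427, -0.0]
contact_force: [-1.6, -2.2, 6.2]
opening: 0.0431
grip_force: 25.8
```

Run:
```python
from h import *
print(ctrl.get_obs()["effort"][5]); tq(4)
```

```text
-0.19654207862913609
t 19.20 yaw -35.93 z 34.37 Mz [-0.054 -0.046  0.024 -0.017] -0.0231 F [-1.19 -2.4   5.5 ] e6 -0.0301 q6 0.49
```

Request:
jog_arm(
  plan=[
    [0,0,0.003,0,0,0.03,-0.2],
    [0,0,0.003,0,0,0.03,-0.2],
    [0,0,0.003,0,0,0.03,-0.2],
    [0,0,0.003,0,0,0.03,-0.2],
  ],
)

```text
t: 19.6
tool_pos: [0.616, -0.0092, 0.0341]
tool_rot: [2.863, 1.293, -0.0]
contact_force: [-1.7, -2.4, 5.3]
opening: 0.0435
grip_force: 25.8
```

Run:
```python
from h import *
print(ctrl.get_obs()["effort"][5]); tq(4)
```

```text
-0.19674036651849747
t 19.80 yaw -41.33 z 34.11 Mz [-0.002 -0.039 -0.085 -0.033] -0.0398 F [-1.19 -2.75  5.6 ] e6 -0.0303 q6 0.59
```

Request:
jog_arm(
  plan=[
    [0,0,0.003,0,0,0.03,-0.2],
    [0,0,0.003,0,0,0.03,-0.2],
    [0,0,0.003,0,0,0.03,-0.2],
    [0,0,0.003,0,0,0.03,-0.2],
  ],
)

```text
t: 20.2
tool_pos: [0.6159, -0.0091, 0.0339]
tool_rot: [2.92, 1.157, -0.0]
contact_force: [-1.4, -2.0, 6.8]
opening: 0.0431
grip_force: 25.9
```

Run:
```python
from h import *
print(ctrl.get_obs()["effort"][5]); tq(4)
```

```text
-0.1600726554170251
t 20.40 yaw -46.73 z 33.91 Mz [ 0.056 -0.03   0.004 -0.077] -0.0119 F [-1.58 -2.42  6.13] e6 -0.0172 q6 0.68
```

Dynamic joint-6 effort rose by about 0.037 N m, so the collar has touched the pad with about 3.7 N. I'll turn slightly more.

Request:
jog_arm(
  plan=[
    [0,0,0.003,0,0,0.03,-0.2],
    [0,0,0.003,0,0,0.03,-0.2],
  ],
)

```text
t: 20.6
tool_pos: [0.616, -0.0091, 0.0338]
tool_rot: [2.947, 1.088, -0.0]
contact_force: [-0.7, -2.9, 6.1]
opening: 0.0433
grip_force: 25.9
```

Run:
```python
from h import *
print(ctrl.get_obs()["effort"][5]); tq(4)
```

```text
-0.13471875339746475
t 20.80 yaw -49.42 z 33.81 Mz [ 0.072  0.006 -0.006 -0.007] 0.0165 F [-1.22 -2.77  6.06] e6 0.0101 q6 0.73
```

The nip is now about 6–7 N, which is snug. I'll let go and rise clear.

Request:
jog_arm(
  plan=[
    [0,0,0,0,0,0,0.0],
    [0,0,0,0,0,0,0.3],
    [0,0,0,0,0,0,0.5],
    [0,0,-0.3,0,0,0,0.5],
    [0,0,-1,0,0,0,0.5],
    [0,0,-1,0,0,0,0.5],
    [0,0,-1,0,0,0,0.5],
    [0,0,-1,0,0,0,0.5],
  ],
)

```text
t: 21.6
tool_pos: [0.6157, -0.0087, 0.1202]
tool_rot: [-2.946, -1.089, 0.0]
contact_force: [-1.0, -0.4, -0.1]
opening: 0.0639
grip_force: 0.0
```

Request:
jog_arm(
  plan=[
    [0,0,-1,0,0,0,0.5],
    [-0.3,0.7,-1,0,0,0,0.5],
    [-0.6,0.8,-1,0,0,0,0.5],
    [-0.6,0.8,0,0,0,0,0.5],
    [-0.6,0.8,0,0,0,0,0.5],
    [-0.6,0.8,0,0,0,0,0.5],
    [-0.6,0.8,0,0,0,0,0.5],
    [0,0,0,0,0,0,0.5],
  ],
)

```text
t: 22.4
tool_pos: [0.6268, -0.1254, 0.1794]
tool_rot: [2.948, 1.085, -0.0]
contact_force: [0.3, 0.5, -1.1]
opening: 0.0639
grip_force: 0.0
```

Run:
```python
from h import *
im,d=ctrl.get_image("top"); im2,_=ctrl.get_image("side"); to([.615,-.011,.2],-50)
save(np.hstack([cv2.resize(im[110:280,200:340],(385,468)),cv2.resize(im2[150:280,220:320],(385,468))]),"c5.png")
P=cloud("top",d)
a=np.radians(10.9); R=np.array([[np.cos(a),np.sin(a)],[-np.sin(a),np.cos(a)]])
q=P[140:250,230:330].reshape(-1,3); q=q[q[:,2]>.005]; s=(q[:,:2]-[.616,-.0095])@R.T*1000; h=q[:,2]*1000
k=(h>20)&(h<45)&(s[:,0]<60)&(abs(s[:,1])<45); r=cv2.minAreaRect(s[k].astype(np.float32)); print(r)
j=(np.hypot(*s.T)<20)&(np.hypot(*s.T)>10)&(h>45); print("collar top",np.median(h[j]),"pad",np.median(h[k&(s[:,0]<-24)&(s[:,0]>-31)]))
```

```text
t 22.5 tcp [ 626.8 -123.4  179.3] yaw -49.48 tilt [-3.e-04  7.e-04 -1.e+00] turn units 0.011 now-shift units [ 3.204 -4.655 -1.031]
shift units after turn [ 3.162 -4.683 -1.035]  q6 0.55 F [-0.23 -1.28  0.39] M [0.0173 0.0039 0.0423] open 0.06398913045462593 0.0
((-30.900352478027344, -0.8501071929931641), (130.72036743164062, 59.90203857421875), 0.25706741213798523)
collar top 57.34533650572939 pad 29.081694991744893
```

View pics/c5.png

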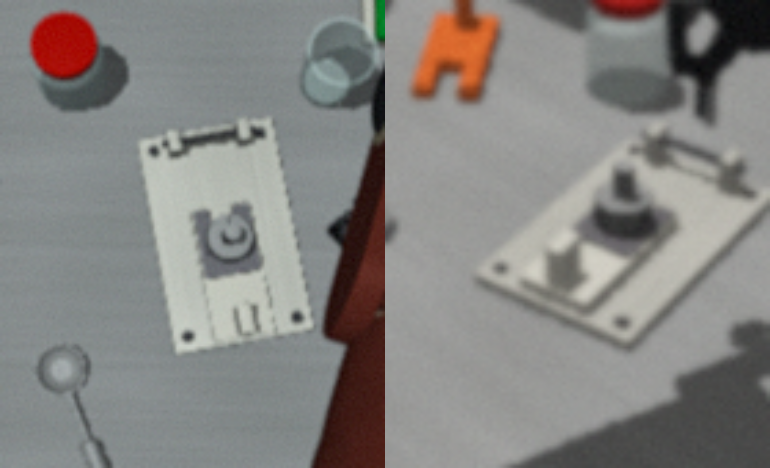

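The gauge is home, with its rectangle centred as expected. The collar sits on the pad (collar top 57.3, minus 28, against pad 29.1) and the bystanders are undisturbed.

```bash
python3 -c "
from station import ctrl
print(ctrl.finish_job())"
```

```text
the job is handed in; nothing more can be done
None
```

I handed the job in at about 22.5 s of the 72 s: the gauge lies flat on the bed with the rod home in its slot, the collar nips its pad at an estimated 6–7 N (from wrist-joint torque), the gripper has let go of both, and the last pictures show the jar, tumbler and spoon undisturbed.

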